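# Crank the parts carousel round and take out the drive pin

## Robot

A 6-joint arm with a two-finger parallel gripper is mounted at the origin on the work surface. World frame = base frame: x ahead of the robot, y to its left, z up, the work surface at z = 0. Lengths are in m, angles in rad, forces in N, time in s.
With the tool pointing down it reaches from about 0.325 to 0.775 m from the base axis. Payload 9.3 kg.
Tool frame: the origin (TCP) lies on the centre line of the jaws, within the pads' length; the fingertips stand 19 mm ahead of it and the grasp point (between the pads) is the TCP (bot.tips_ahead is the z of the fingertips in the tool frame, in m); z points along the fingers, y is the line along which they close (so a half turn about z gives the same grasp; the last joint's range is limited). The gripper opens to 85 mm and grips with 20 to 120 N. Pads are 22 mm wide; open, the fingers measure 114 mm over their backs; the gripper's body (76 mm by 85 mm) begins 54 mm behind the grasp point. The pads swing forward as they close: fully open they stand 13 mm farther back than shut.
Start: joints at [1.162, 0.259, 0.021, 1.334, 0, 1.418], TCP at [0.139, 0.532, 0.25] pointing down, gripper open.
Joint ranges: [-3.04, 3.04], [-0.91, 1.82], [-1.04, 1.36], [-1.92, 1.95], [-1.52, 1.45], [-3.14, 3.14]. Speed limits (rad/s): [2.22, 2.22, 2.79, 3.14, 3.14, 3.14].

## Interface

Orientations are given as a 3x3 rotation matrix whose columns are the frame's x, y, z axes.
In Python, from rig import bot gives the robot as it stands.
- The arm moves only by the shell command python3 -m crank 'ROWS' [FORCE]. ROWS is JSON, a list of rows, each a list of 7 numbers: the shift along the world's x, y, z as a fraction of full scale, then the turn, a rotation vector about the world's x, y, z as a fraction of full scale, then the opening, from -1 (shut) to 1 (fully open). In form: [[x, y, z, rx, ry, rz, claw], ...]. A call has 1 to 10 rows; each row is the pose to reach, as a shift and turn from the pose commanded when the call began; what a row does not reach only later rows make up. Full scale, the value 1, is 0.1 m for a shift and pi/2 rad for a turn. A row lasts 1/10 s, in which the tool goes at most 50 mm and 8.59 degrees, less where a joint would pass 70% of its speed; a pose out of reach is approached as far as the arm can. A call with a number of a shift or a turn outside -1 to 1 is refused whole. A call with a gripper value outside its range is refused whole. The fingers move at their own pace and stop on an object; FORCE is the grip in N (left out, the last holds). Time passes only in rows, so rows that repeat a pose let the fingers close. It gives the time, the measured TCP pose, the force, the opening and the grip force at its end, in the units of the state.
- bot.observe(): the state, without advancing time (a new reading comes with each control period).
- bot.capture(name): name is "scene" or "top" or "wrist"; returns (picture, depth): 480x640x3 uint8, red, green, blue; 480x640 float32, m along the optical axis (not along the pixel's ray), 0 where there is no reading.
- bot.get_calibration(name): a dict with "mtx" (3x3 intrinsics, pixels), "k1" (the pictures are not rectified: a ray, as slopes to the right and down, at radius r is drawn at 1 + k1 r^2 times it, then the intrinsics apply), "R" (3x3) and "t" (3): a world point X has camera coordinates R X + t. Camera axes: x right, y down, z forward; pixel columns grow to the right and rows downward; lengths in m; the calibration is good to about 2 mm. A picture is of the moment at which its call begins: read the wrist's pose just before it. get_calibration takes no time and is no camera call; for the wrist camera it gives the pose at the moment of the call.
- bot.hand_in(): hands the job in; it is judged then, once.
The state is a dict: "time": time; "qpos": joint angles; "qvel": joint speeds; "effort": joint torques, N m; "tool_pos": TCP position; "tool_rot": TCP orientation; "ft_force": force on the tool from outside, world axes, zero at the start; "ft_torque": the same for the moment, N m; "gripper_width": finger opening in m; "grip_force": force on a finger pad.
Only numpy, scipy, OpenCV 4.12 (cv2) and the standard library are available. Lean on these libraries where they do the work, as an engineer would, in place of code of your own. Each camera call takes 0.05 s, during which the arm holds its last target. There are 200 camera calls.

## Task

Use the crank knob to turn the parts carousel on the feeder gearbox until the bay holding the steel drive pin stops at the red pointer, and let go of the knob. Then lift the pin out there and put it into the yellow feed cup, flange end down. Leave the small gear and the capacitor in their bays and the big gear and the cup standing where they are on the bench.

Things in the scene. Friction and masses are not known exactly. Their poses are not given: they have to be found in the camera images.
- carousel: Dark grey plate 256 mm across, 10 thick, on a green gearbox's upright shaft; origin on that axis at its underside, 100 mm above the bench. Turns about its z either way (at most 4.5 rad from the start), 3 N at the knob, and stays put. All 90 mm off axis: knob on its -x side; bays (blue rings, 52 mm inside, 60 outside, 8 high) on its -y, +x, +y, one part loose in each, which varies. Hub 28 high.
- crank_grip (a point): Grip point of the crank knob: upright round black knob, 26 mm across, 60 mm high, on the crank arm's end 90 mm from the carousel's axis. The point is on the knob's axis, 25 mm below its top, 55 mm above the plate's top. The knob spins freely on its own upright axis, so a gripper holding it need not turn while going round; crank and carousel turn together one to one.
- pick_point (a point): Fixed pick position beside the red pointer on the gearbox's front: level with the carousel plate's top (110 mm above the bench), 90 mm from the shaft axis on the robot's side. A bay is at the pointer when its centre is over this point. The small red pointer stands 53 mm farther out, its top 115 mm above the bench.
- drive_pin: Steel drive pin standing upright on its flange in one of the bays: flange 36 mm across and 8 mm thick, shank 18 mm across, 90 mm high in all, 0.2 kg. Origin at the centre of the flange's underside, z up along the shank.
- feed_cup: Yellow plastic feed cup standing open on the bench beside the gearbox, left or right: 90 mm across the rim, 55 mm high, wall 3 mm, floor 4 mm thick and about 66 mm across inside. Origin at the centre of its underside, z up.
- small_gear: Small bronze gear wheel lying flat in one of the bays: 47 mm across the teeth, 22 mm high with its boss. Origin at the centre of its underside. Not to be taken.
- capacitor: Grey motor capacitor canister standing in one of the bays: 37 mm across, 66 mm high with its terminals. Origin at the centre of its underside, z up. Not to be taken.
- big_gear: Large bronze gear wheel lying flat on the bench on the other side of the gearbox from the cup: 78 mm across the teeth, 24 mm high. Origin at the centre of its underside. To be left alone.

How it is judged:
On the way, in this order (a step that is already met when the one before it is completed fails the run):
1. the crank has been turned and the pin, still standing in its bay, is at rest at the red pointer (within 20 mm of the pick position), with the knob let go (horizontal distance between drive_pin and pick_point below 0.02 m and z of drive_pin in the frame of carousel below 0.018 m and distance of crank_grip from where it was at the start of the episode above 0.04 m and angular speed of carousel below 0.08 rad/s and contact force between the fingers and carousel below 0.2 N), for 0.2 s.
2. the pin is lifted clear of its bay (more than 20 mm) (z of drive_pin in the frame of carousel above 0.03 m), for 0.1 s.
At the end, for the whole second after the job is handed in: Pin at rest in the cup, flange down (flange within 30 mm of the cup axis and 25 mm of its underside, leaning under 0.8 rad); cup upright within 10 degrees, moved under 40 mm; small gear and capacitor upright in their bays; big gear moved under 20 mm (horizontal distance between drive_pin and feed_cup below 0.03 m and z of drive_pin in the frame of feed_cup between 0 and 0.025 m and angle between drive_pin's own z axis and vertical below 0.8 rad and linear speed of drive_pin below 0.02 m/s and angle between each of feed_cup, small_gear, capacitor's own z axis and vertical below 0.17 rad and height (world z) of feed_cup below 0.01 m and distance of feed_cup from where it was at the start of the episode below 0.04 m and distance of big_gear from where it was at the start of the episode below 0.02 m and horizontal distance between small_gear and carousel between 0.075 and 0.105 m and z of small_gear in the frame of carousel between 0.003 and 0.018 m and horizontal distance between capacitor and carousel between 0.075 and 0.105 m and z of capacitor in the frame of carousel between 0.003 and 0.018 m); the robot touches nothing.
It fails at once if the small gear or the capacitor is lifted out of its bay or knocked over (z of any of small_gear, capacitor in the frame of carousel above 0.03 m or angle between capacitor's own z axis and vertical above 0.6 rad).
It fails at once if the cup is knocked over (angle between feed_cup's own z axis and vertical above 0.7 rad).
It also fails if it takes over 61 s, if anything falls off the work surface, if the arm or the gripper's body presses on something with over 40 N, if the wrist force passes 120 N, or if a joint passes its speed limit or range.

## Working session

There is one attempt and no reset: what is moved stays moved. The work goes in short steps, Python scripts to look and compute and a shell command to move; the robot and the scene stay as the last step left them, time stands still between calls to the robot, and variables do not carry over. Pictures are saved under pics/ and viewed, at most 10 in all, crops included, and the job is handed in when it is done.

```bash
mkdir -p pics; ls; cat > h.py <<'E'
import numpy as np, cv2
from rig import bot
def ray(c,uv):
    uv=np.atleast_2d(np.array(uv,float)); M=c["mtx"]; k=c["k1"]
    d=np.stack([(uv[:,0]-M[0][2])/M[0][0],(uv[:,1]-M[1][2])/M[1][1]],1); p=d.copy()
    for _ in range(20): p=d/(1+k*(p**2).sum(1,keepdims=True))
    return np.c_[p,np.ones(len(p))]
def world(c,uv,depth):
    r=ray(c,uv)*np.reshape(depth,(-1,1)); R=np.array(c["R"]); return (r-np.array(c["t"]))@R
def onplane(c,uv,z):
    R=np.array(c["R"]); o=-R.T@np.array(c["t"]); d=ray(c,uv)@R
    return o+d*((z-o[2])/d[:,2:3])
def snap(name,fn=None):
    c=bot.get_calibration(name); im,d=bot.capture(name)
    if fn: cv2.imwrite("pics/"+fn,cv2.cvtColor(im,cv2.COLOR_RGB2BGR))
    return c,im,d
def cloud(c,d):
    v,u=np.nonzero(d>0); P=np.full(d.shape+(3,),np.nan); P[v,u]=world(c,np.c_[u,v],d[v,u]); return P
E
python3 - <<'E'
from h import *
for n in("scene","top"):
    c,im,d=snap(n,n+"0.png"); P=cloud(c,d)
    np.savez("/tmp/"+n,im=im,d=d,P=P)
    print(n,(-np.array(c["R"]).T@c["t"]).round(3),(d>0).mean(),np.round(c["mtx"],0).tolist(),c["k1"])
s=bot.observe();print(s["time"],s["tool_pos"],np.round(s["tool_rot"],3).tolist())
E
```

```text
pics
scene [ 1.165 -0.339  0.74 ] 0.99517578125 [[480.0, 0.0, 317.0], [0.0, 480.0, 246.0], [0.0, 0.0, 1.0]] -0.110626652199055
top [ 0.476 -0.012  1.175] 0.9961328125 [[540.0, 0.0, 326.0], [0.0, 540.0, 245.0], [0.0, 0.0, 1.0]] 0.01803301961390845
0.1 [0.13909647 0.5318943  0.24971234] [[-0.967, 0.253, -0.0], [0.253, 0.967, -0.001], [0.0, -0.001, -1.0]]
```

```bash
python3 -c "
import cv2;a=cv2.imread('pics/scene0.png');b=cv2.imread('pics/top0.png')
import numpy as np;print(a.shape)"
```

```text
(480, 640, 3)
```

View pics/top0.png

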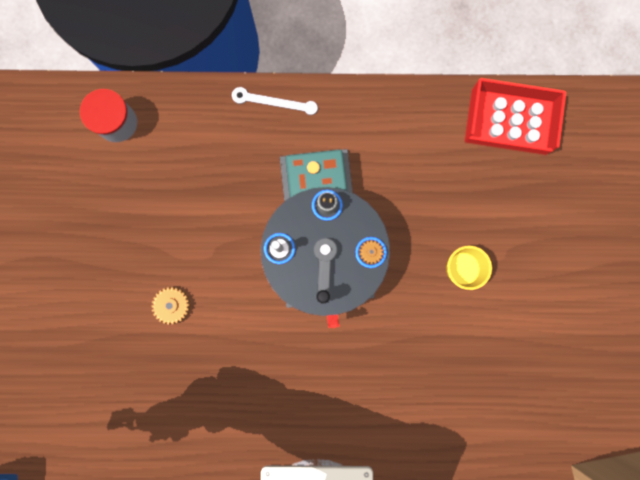

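View pics/scene0.png

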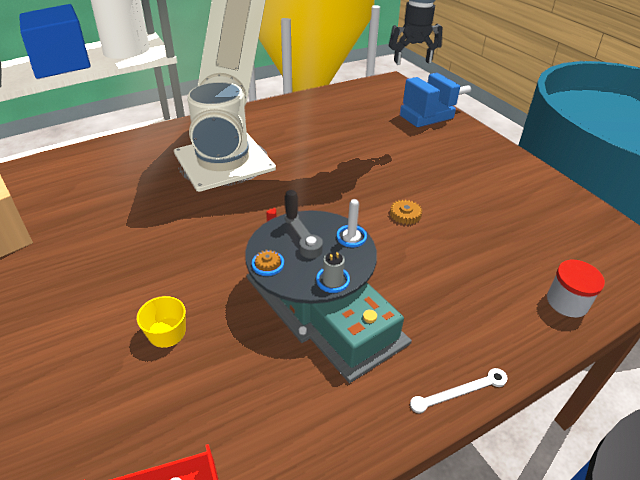

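Top view (up = +x, left = +y): the pin is at about (279,247), the gear at (371,252), the capacitor at (327,204), the knob at (323,296), the pointer at (333,321), the cup at (469,267) and the big gear at (170,305). The scene view agrees. The pin therefore has to turn about +90° in z. Next I measure.

```bash
cat > m.py <<'E'
from h import *
def blobs(im,lo,hi,mn=30):
    hsv=cv2.cvtColor(im,cv2.COLOR_RGB2HSV); m=cv2.inRange(hsv,lo,hi)
    n,l,s,ce=cv2.connectedComponentsWithStats(m)
    return [(s[i,4],ce[i],l==i) for i in range(1,n) if s[i,4]>=mn]
BLUE=((100,150,120),(118,255,255)); YEL=((24,150,120),(34,255,255)); RED=((0,200,120),(4,255,255))
def inside(uv): return 250<uv[0]<400 and 180<uv[1]<335
def measure(c,im,P,cal=None):
    for a,uv,m in blobs(im,*BLUE,mn=60):
        if not inside(uv): continue
        (x,y),r=cv2.minEnclosingCircle(np.argwhere(m)[:,::-1].astype(np.float32))
        w=onplane(c,[[x,y],[x+r,y]],.118); print("ring",a,(round(x,1),round(y,1)),w[0].round(4),"dia",2*np.linalg.norm(w[1]-w[0]))
    def at(m,lo,hi,name):
        q=P[m]; q=q[(q[:,2]>lo)&(q[:,2]<hi)]; (x,y),r=cv2.minEnclosingCircle(q[:,:2].astype(np.float32))
        print(name,len(q),"mean",q.mean(0).round(4),"circ",round(x,4),round(y,4),"dia",round(2*r,4)); return
    box=np.zeros(im.shape[:2],bool); box[185:312,255:395]=1
    at(box,.104,.114,"plate")
    b2=box.copy(); b2[:, :300]=0; at(b2,.18,.196,"knobtop")
    b3=box.copy(); b3[:,300:]=0; at(b3,.192,.21,"pintop")
    b3=box.copy(); b3[:, 300:345]=0
    y=max((b for b in blobs(im,*YEL) if b[1][0]>400),key=lambda b:b[0]); at(y[2],.048,.065,"cuprim")
    r=[b for b in blobs(im,*RED) if inside(b[1])]
    for b in r: print("red",b[0],b[1].round(1),onplane(c,b[1],.115).round(4))
    bg=np.zeros_like(box); bg[280:330,145:195]=1; at(bg,.012,.04,"biggear")
if __name__=="__main__":
    z=np.load("/tmp/top.npz"); measure(bot.get_calibration("top"),z["im"],z["P"])
    z=np.load("/tmp/scene.npz"); c=bot.get_calibration("scene")
    for b in blobs(z["im"],*RED): 
        if 260<b[1][0]<285: q=z["P"][b[2]];print("sc red",b[0],b[1],q.min(0),q.max(0))
    y=max((b for b in blobs(z["im"],*YEL) if b[1][1]>290 and b[1][0]<200),key=lambda b:b[0]);q=z["P"][y[2]];print("sc cup",q.min(0),q.max(0))
E
python3 m.py
```

```text
ring 184 (326.8, 204.8) [ 0.6496 -0.0153  0.118 ] dia 0.06051640263197378
ring 178 (279.8, 248.0) [0.5631 0.0762 0.118 ] dia 0.05944122819120035
ring 203 (370.7, 251.8) [ 0.5572 -0.1023  0.118 ] dia 0.060642326956235615
plate 10141 mean [ 0.5578 -0.0105  0.1099] circ 0.5597 -0.0115 dia 0.2561
knobtop 145 mean [ 0.4697 -0.0087  0.1883] circ 0.4697 -0.0084 dia 0.0251
pintop 75 mean [0.5623 0.0778 0.1985] circ 0.5628 0.0781 dia 0.0178
cuprim 244 mean [ 0.5325 -0.3183  0.0536] circ 0.5316 -0.3116 dia 0.092
biggear 989 mean [0.4469 0.3151 0.0194] circ 0.4472 0.316 dia 0.0789
sc red 83 [270.91566265 213.46987952] [ 0.27027568 -0.04369266 -0.00198935] [0.42874603 0.03213882 0.11573823]
sc cup [nan nan nan] [nan nan nan]
```

```bash
python3 - <<'E'
from m import *
z=np.load("/tmp/top.npz"); c=bot.get_calibration("top"); im=z["im"]; P=z["P"]
m=(im[...,0].astype(int)>150)&(im[...,1]<70)&(im[...,2]<70); m[:312]=0;m[332:]=0;m[:,:320]=0;m[:,345:]=0
uv=np.argwhere(m)[:,::-1]; print(len(uv),uv.min(0),uv.max(0),P[m][P[m][:,2]>.1].mean(0),onplane(c,uv.mean(0),.115),P[m][:,2].max())
z=np.load("/tmp/scene.npz")
m=[b for b in blobs(z["im"],*RED) if 260<b[1][0]<285][0][2]; q=z["P"][m]; print(np.median(q[q[:,2]>.105],0))
A=np.array([.560,-.0122])
r=onplane(c,uv.mean(0),.115)[0,:2]-A
print("pointer r",np.hypot(*r),"ang",np.degrees(np.arctan2(r[1],r[0])))
for n,p in dict(pin=(.5631,.0762),knob=(.4697,-.0084)).items():
    v=np.array(p)-A; print(n,np.hypot(*v),np.degrees(np.arctan2(v[1],v[0])))
E
```

```text
18 [329 318] [337 325] [ 0.4192621  -0.03075889  0.11366212] [[ 0.42184704 -0.03215595  0.115     ]] 0.11615938707200167
[ 0.41989287 -0.03368485  0.11340539]
pointer r 0.13958682022224958 ang -171.78057785019476
pin 0.0884543385029813 87.99158188131992
knob 0.09037992033632254 177.5903036901972
```

```bash

python3 -m crank '[[0.28,-0.45,0,0,0,0.06,1],[0.55,-0.9,0,0,0,0.117,1],[0.55,-0.9,0,0,0,0.117,1]]'
python3 -m crank '[[0.28,-0.45,0,0,0,0.06,1],[0.55,-0.9,0,0,0,0.117,1],[0.55,-0.9,0,0,0,0.117,1]]'
python3 -m crank '[[0.28,-0.45,0,0,0,0.06,1],[0.55,-0.9,0,0,0,0.117,1],[0.55,-0.9,0,0,0,0.117,1]]'
```

```text
time: 0.4
tool_pos: [0.1954, 0.4387, 0.2502]
tool_rot: [[-0.997, 0.071, 0.0], [0.071, 0.997, -0.002], [-0.0, -0.002, -1.0]]
ft_force: [-0.7, -0.3, 0.6]
gripper_width: 0.0857
grip_force: 0.0
time: 0.7
tool_pos: [0.2507, 0.3491, 0.2503]
tool_rot: [[-0.994, -0.111, 0.0], [-0.111, 0.994, -0.001], [-0.0, -0.001, -1.0]]
ft_force: [0.5, 0.2, 0.4]
gripper_width: 0.0856
grip_force: 0.0
time: 1.0
tool_pos: [0.3061, 0.2593, 0.2502]
tool_rot: [[-0.957, -0.29, 0.0], [-0.29, 0.957, -0.001], [-0.0, -0.001, -1.0]]
ft_force: [0.2, 0.9, 0.1]
gripper_width: 0.0853
grip_force: 0.0
```

```bash

python3 -m crank '[[0.28,-0.45,0,0,0,0.06,1],[0.55,-0.9,0,0,0,0.117,1],[0.55,-0.9,0,0,0,0.117,1]]'
python3 -m crank '[[0.28,-0.45,0,0,0,0.06,1],[0.55,-0.9,0,0,0,0.117,1],[0.55,-0.9,0,0,0,0.117,1]]'
python3 -m crank '[[0.28,-0.45,0,0,0,0.06,1],[0.54,-0.89,0,0,0,0.117,1],[0.54,-0.89,0,0,0,0.117,1],[0.54,-0.89,0,0,0,0.117,1]]'
python3 - <<'E'
from m import *
s=bot.observe(); c,im,d=snap("wrist","w1.png"); P=cloud(c,d)
q=P.reshape(-1,3); k=q[(abs(q[:,2]-.189)<.006)&(np.hypot(q[:,0]-.47,q[:,1]+.009)<.03)]
print(s["tool_pos"],len(k), k.mean(0), cv2.minEnclosingCircle(k[:,:2].astype(np.float32)) if len(k) else 0)
E
```

```text
time: 1.3
tool_pos: [0.3614, 0.1694, 0.2501]
tool_rot: [[-0.888, -0.459, 0.0], [-0.459, 0.888, -0.001], [-0.0, -0.001, -1.0]]
ft_force: [0.5, 1.0, 0.3]
gripper_width: 0.0853
grip_force: 0.0
time: 1.6
tool_pos: [0.4165, 0.0796, 0.2499]
tool_rot: [[-0.789, -0.614, 0.0], [-0.614, 0.789, -0.001], [0.0, -0.001, -1.0]]
ft_force: [-0.0, -0.1, 0.8]
gripper_width: 0.0856
grip_force: 0.0
time: 2.0
tool_pos: [0.4686, -0.0066, 0.2497]
tool_rot: [[-0.665, -0.746, -0.001], [-0.746, 0.665, 0.001], [0.0, 0.002, -1.0]]
ft_force: [0.1, 0.2, -0.1]
gripper_width: 0.0858
grip_force: 0.0
[ 0.46857543 -0.00664589  0.24966305] 1288 [ 0.46937044 -0.01307898  0.18859603] ((0.47029104828834534, -0.012118518352508545), 0.012068111449480057)
```

View pics/w1.png

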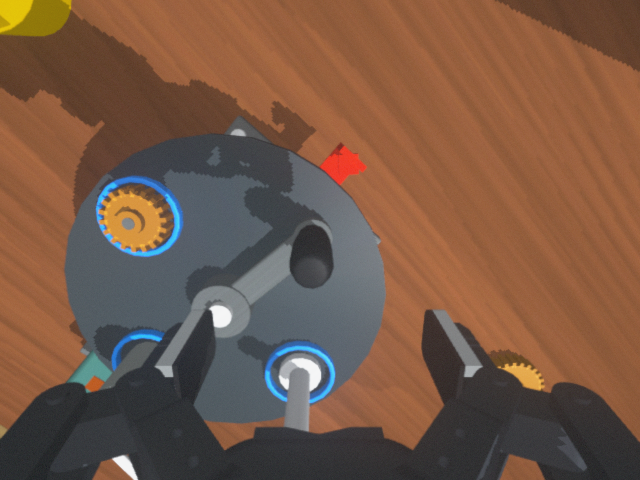

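The wrist view shows the knob (top at 315,270) between the open fingers, with nothing near either finger. The pointer (343,163) lies a little past the knob towards -y, as measured. Now I go down and grip.

```bash

python3 -m crank '[[0.01,-0.04,-0.4,0,0,0,1],[0.01,-0.04,-0.7,0,0,0,1],[0.01,-0.04,-0.85,0,0,0,1],[0.01,-0.04,-0.85,0,0,0,1]]' 40
python3 -m crank '[[0,0,0,0,0,0,-1],[0,0,0,0,0,0,-1],[0,0,0,0,0,0,-1],[0,0,0,0,0,0,-1],[0,0,0,0,0,0,-1],[0,0,0,0,0,0,-1],[0,0,0,0,0,0,-1]]' 40
python3 - <<'E'
import numpy as np
A=np.array([.560,-.0122]); f=lambda a:A+.09*np.array([np.cos(np.radians(a)),np.sin(np.radians(a))])
for s in (178,203,228,253): print(s,[((f(s+k*25/6)-f(s))*10).round(3).tolist() for k in range(1,7)],f(s+25))
E
```

```text
time: 2.45
tool_pos: [0.4674, -0.0088, 0.1637]
tool_rot: [[-0.662, -0.75, -0.004], [-0.75, 0.662, 0.001], [0.002, 0.003, -1.0]]
ft_force: [0.4, -0.4, -0.1]
gripper_width: 0.0854
grip_force: 0.0
time: 3.15
tool_pos: [0.4699, -0.011, 0.1662]
tool_rot: [[-0.663, -0.749, 0.002], [-0.749, 0.663, -0.0], [-0.001, -0.002, -1.0]]
ft_force: [0.4, 0.3, 5.6]
gripper_width: 0.025
grip_force: 39.3
178 [[0.0, -0.065], [0.005, -0.131], [0.015, -0.195], [0.029, -0.259], [0.048, -0.322], [0.071, -0.383]] [ 0.47715456 -0.0473658 ]
203 [[0.028, -0.059], [0.06, -0.116], [0.096, -0.171], [0.136, -0.223], [0.179, -0.272], [0.226, -0.317]] [ 0.49977825 -0.07908303]
228 [[0.05, -0.042], [0.103, -0.08], [0.159, -0.114], [0.217, -0.145], [0.277, -0.17], [0.339, -0.192]] [ 0.53368655 -0.09826743]
253 [[0.063, -0.017], [0.128, -0.029], [0.193, -0.037], [0.258, -0.039], [0.323, -0.037], [0.388, -0.031]] [ 0.57252558 -0.10132413]
```

```bash

python3 -m crank '[[0,-0.04,0,0,0,0,-1],[0.003,-0.085,0,0,0,0,-1],[0.007,-0.14,0,0,0,0,-1],[0.015,-0.195,0,0,0,0,-1],[0.029,-0.26,0,0,0,0,-1],[0.048,-0.32,0,0,0,0,-1],[0.071,-0.383,0,0,0,0,-1]]'
python3 -m crank '[[0.028,-0.059,0,0,0,0,-1],[0.06,-0.116,0,0,0,0,-1],[0.096,-0.171,0,0,0,0,-1],[0.136,-0.223,0,0,0,0,-1],[0.179,-0.272,0,0,0,0,-1],[0.226,-0.317,0,0,0,0,-1]]'
```

```text
time: 3.85
tool_pos: [0.4767, -0.0491, 0.1662]
tool_rot: [[-0.662, -0.749, 0.002], [-0.749, 0.662, 0.001], [-0.002, -0.001, -1.0]]
ft_force: [1.1, 4.7, 5.7]
gripper_width: 0.0251
grip_force: 39.4
time: 4.45
tool_pos: [0.4991, -0.0809, 0.1662]
tool_rot: [[-0.662, -0.749, 0.001], [-0.749, 0.662, 0.0], [-0.001, -0.001, -1.0]]
ft_force: [-1.0, 2.5, 7.7]
gripper_width: 0.0249
grip_force: 39.5
```

```bash

python3 -m crank '[[0.05,-0.042,0,0,0,0,-1],[0.103,-0.08,0,0,0,0,-1],[0.159,-0.114,0,0,0,0,-1],[0.217,-0.145,0,0,0,0,-1],[0.277,-0.17,0,0,0,0,-1],[0.339,-0.192,0,0,0,0,-1]]'
python3 -m crank '[[0.063,-0.017,0,0,0,0,-1],[0.128,-0.029,0,0,0,0,-1],[0.193,-0.037,0,0,0,0,-1],[0.258,-0.039,0,0,0,0,-1],[0.323,-0.037,0,0,0,0,-1],[0.36,-0.034,0,0,0,0,-1],[0.388,-0.031,0,0,0,0,-1],[0.388,-0.031,0,0,0,0,-1],[0.388,-0.031,0,0,0,0,-1]]'
python3 - <<'E'
from m import *
c,im,d=snap("top","top1.png"); P=cloud(c,d); m=np.zeros(d.shape,bool); m[270:330,285:350]=1
q=P[m&(P[...,2]>.19)]; q=q[q[:,2]<.21]
print(len(q),q.mean(0),cv2.minEnclosingCircle(q[:,:2].astype(np.float32)) if len(q) else 0)
for a,uv,mm in blobs(im,*BLUE,mn=60):
    (x,y),r=cv2.minEnclosingCircle(np.argwhere(mm)[:,::-1].astype(np.float32)); print(a,x,y,onplane(c,[x,y],.118))
E
```

```text
time: 5.05
tool_pos: [0.5329, -0.1003, 0.1662]
tool_rot: [[-0.663, -0.749, 0.001], [-0.749, 0.663, -0.0], [-0.0, -0.001, -1.0]]
ft_force: [-2.6, 1.8, 9.5]
gripper_width: 0.0249
grip_force: 39.6
time: 5.95
tool_pos: [0.5722, -0.1035, 0.1662]
tool_rot: [[-0.663, -0.749, 0.002], [-0.749, 0.663, -0.001], [-0.001, -0.002, -1.0]]
ft_force: [0.2, -0.6, 5.6]
gripper_width: 0.0249
grip_force: 39.3
0 [nan nan nan] 0
235 319.09027099609375 205.11317443847656 [[ 6.48794902e-01 -1.29581964e-04  1.18000000e-01]]
216 279.519287109375 255.97323608398438 [[0.54740371 0.07642492 0.118     ]]
68 322.5 291.0 [[ 0.47974329 -0.00840998  0.118     ]]<stdin>:4: RuntimeWarning: Mean of empty slice.
  ret = um.true_divide(
```

View pics/top1.png

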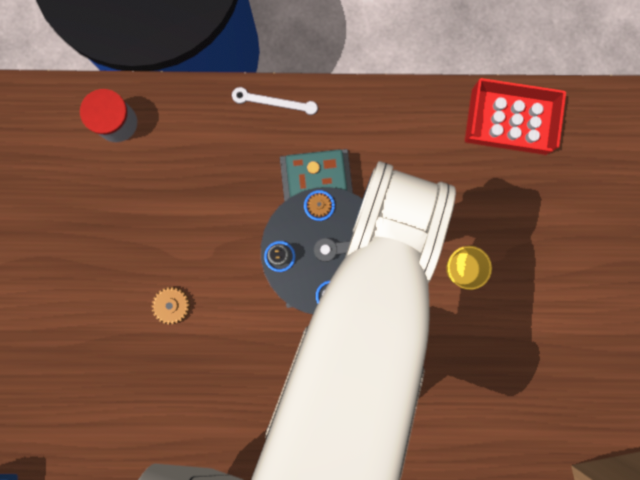

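The top view shows the gear ring at (319,205) and the capacitor ring at (279,256), which puts the carousel at +7.8° to +8.1°. The pin bay is thus at the pointer. I release, rise and move over the pin.

```bash

python3 -m crank '[[0,0,0,0,0,0,1],[0,0,0,0,0,0,1],[0,0,0,0,0,0,1],[0,0,0,0,0,0,1],[0,0,0,0,0,0,1],[0,0,0,0,0,0,1],[0,0,0,0,0,0,1]]'
python3 -m crank '[[0,0,0.4,0,0,0,1],[0,0,0.8,0,0,0,1],[0,0,0.9,0,0,0,1],[0,0,0.9,0,0,0,1]]'
python3 -m crank '[[-0.35,0.25,0,0,0,0,1],[-0.7,0.5,0,0,0,0,1],[-1,0.78,0,0,0,0,1],[-1,0.78,0,0,0,0,1],[-1,0.78,0,0,0,0,1]]'
python3 - <<'E'
from m import *
s=bot.observe(); c,im,d=snap("wrist","w2.png"); P=cloud(c,d).reshape(-1,3)
k=P[(abs(P[:,2]-.199)<.005)&(np.hypot(P[:,0]-.471,P[:,1]+.025)<.04)]
print(s["tool_pos"],len(k),k.mean(0),cv2.minEnclosingCircle(k[:,:2].astype(np.float32)) if len(k) else 0)
for z in range(120,200,20):
    k=P[(abs(P[:,2]-z/1e3)<.003)&(np.hypot(P[:,0]-.471,P[:,1]+.025)<.016)]; print(z,len(k),k.mean(0) if len(k) else 0)
E
```

```text
time: 6.7
tool_pos: [0.5716, -0.1032, 0.1653]
tool_rot: [[-0.662, -0.749, -0.0], [-0.749, 0.662, 0.0], [-0.0, 0.0, -1.0]]
ft_force: [0.7, -0.3, -0.1]
gripper_width: 0.0857
grip_force: 0.0
time: 7.1
tool_pos: [0.5722, -0.1034, 0.257]
tool_rot: [[-0.662, -0.749, 0.003], [-0.749, 0.662, -0.001], [-0.001, -0.003, -1.0]]
ft_force: [0.3, 0.3, 0.2]
gripper_width: 0.0854
grip_force: 0.0
time: 7.6
tool_pos: [0.4709, -0.0247, 0.2545]
tool_rot: [[-0.662, -0.75, -0.001], [-0.75, 0.662, 0.0], [0.0, 0.0, -1.0]]
ft_force: [1.2, -0.1, -0.8]
gripper_width: 0.0852
grip_force: 0.0
[ 0.47090498 -0.02469123  0.25452038] 771 [ 0.47068397 -0.0281633   0.19842768] ((0.47158873081207275, -0.02677859179675579), 0.009266398847103119)
120 567 [ 0.46704364 -0.02791135  0.11808515]
140 58 [ 0.4670408  -0.03240736  0.1399569 ]
160 76 [ 0.46718177 -0.03256691  0.16023324]
180 99 [ 0.4670127  -0.03243495  0.18004602]
```

View pics/w2.png

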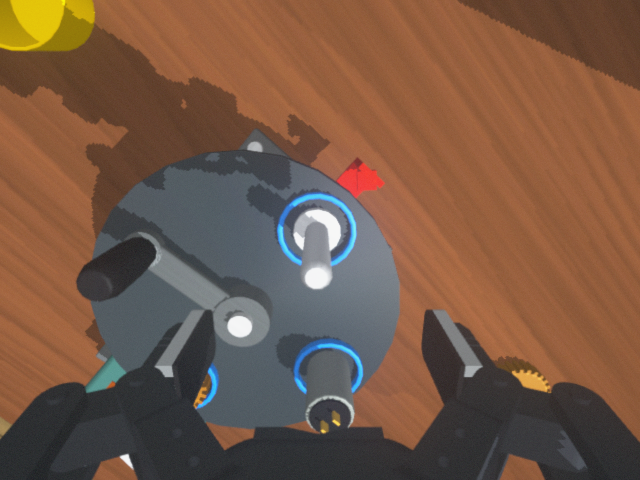

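The wrist view shows the pin upright in its ring (ring at 317,230, pin top at 317,275) next to the pointer, with the knob let go and clear. I grip the pin and measure the cup more closely.

```bash

python3 -m crank '[[0,-0.015,-0.3,0,0,0,1],[0,-0.015,-0.6,0,0,0,1],[0,-0.015,-0.745,0,0,0,1],[0,-0.015,-0.745,0,0,0,1]]' 60
python3 -m crank '[[0,0,0,0,0,0,-1],[0,0,0,0,0,0,-1],[0,0,0,0,0,0,-1],[0,0,0,0,0,0,-1],[0,0,0,0,0,0,-1],[0,0,0,0,0,0,-1],[0,0,0,0,0,0,-1],[0,0,0,0,0,0,-1]]' 60
python3 - <<'E'
from m import *
z=np.load("/tmp/top.npz"); c=bot.get_calibration("top"); im=z["im"]
y=max((b for b in blobs(im,(20,120,60),(36,255,255)) if b[1][0]>400),key=lambda b:b[0])
uv=np.argwhere(y[2])[:,::-1].astype(np.float32); (u,v),r=cv2.minEnclosingCircle(uv); w=onplane(c,[[u,v],[u+r,v]],.055); print(w,2*np.linalg.norm(w[1]-w[0]),onplane(c,[uv.min(0),uv.max(0)],.055).mean(0))
E
```

```text
time: 8.05
tool_pos: [0.4711, -0.0272, 0.178]
tool_rot: [[-0.663, -0.749, -0.005], [-0.749, 0.663, 0.001], [0.002, 0.004, -1.0]]
ft_force: [0.4, -0.1, 0.4]
gripper_width: 0.0857
grip_force: 0.0
time: 8.85
tool_pos: [0.4718, -0.0267, 0.1813]
tool_rot: [[-0.662, -0.749, 0.001], [-0.749, 0.662, -0.0], [-0.001, -0.001, -1.0]]
ft_force: [-0.3, -0.2, 5.2]
gripper_width: 0.0166
grip_force: 58.8
[[ 0.53116962 -0.31125958  0.055     ]
 [ 0.53159761 -0.35813089  0.055     ]] 0.09374652975552274 [ 0.53134067 -0.31107135  0.055     ]
```

```bash

python3 -m crank '[[0,0,0.1,0,0,0,-1],[0,0,0.25,0,0,0,-1],[0,0,0.45,0,0,0,-1],[0,0,0.7,0,0,0,-1],[0,0,0.9,0,0,0,-1],[0,0,1,0,0,0,-1],[0,0,1,0,0,0,-1]]'
python3 -m crank '[[0,-0.2,0,0,0,0,-1],[0,-0.5,0,0,0,0,-1],[0,-0.8,0,0,0,0,-1],[0,-1,0,0,0,0,-1]]'
python3 -m crank '[[0.1,-0.3,0,0,0,0,-1],[0.2,-0.6,0,0,0,0,-1],[0.3,-0.9,0,0,0,0,-1]]'
python3 -m crank '[[0.1,-0.3,0,0,0,0,-1],[0.2,-0.6,0,0,0,0,-1],[0.29,-0.94,0,0,0,0,-1],[0.29,-0.94,0,0,0,0,-1],[0.29,-0.94,0,0,0,0,-1]]'
python3 - <<'E'
from m import *
s=bot.observe(); c,im,d=snap("wrist","w3.png"); P=cloud(c,d)
print(s["tool_pos"])
y=max(blobs(im,(20,120,60),(36,255,255)),key=lambda b:b[0]); q=P[y[2]]; q=q[abs(q[:,2]-.055)<.003]
print(len(q),cv2.minEnclosingCircle(q[:,:2].astype(np.float32)))
Q=P.reshape(-1,3); k=Q[(Q[:,2]>.18)&(Q[:,2]<.3)&(np.hypot(Q[:,0]-s["tool_pos"][0],Q[:,1]-s["tool_pos"][1])<.03)]
for lo in (.18,.2,.22,.24): j=k[(k[:,2]>lo)&(k[:,2]<lo+.02)]; print(lo,len(j),j.mean(0) if len(j) else 0,j[:,2].min() if len(j) else 0)
E
```

```text
time: 9.55
tool_pos: [0.4719, -0.0267, 0.2818]
tool_rot: [[-0.662, -0.749, 0.002], [-0.749, 0.662, -0.0], [-0.001, -0.002, -1.0]]
ft_force: [-0.4, 0.6, -1.9]
gripper_width: 0.0167
grip_force: 58.7
time: 9.95
tool_pos: [0.4711, -0.1281, 0.2794]
tool_rot: [[-0.663, -0.749, -0.002], [-0.749, 0.663, 0.001], [0.001, 0.002, -1.0]]
ft_force: [0.8, -0.2, -1.7]
gripper_width: 0.0162
grip_force: 58.7
time: 10.25
tool_pos: [0.5014, -0.2177, 0.2795]
tool_rot: [[-0.662, -0.749, -0.002], [-0.749, 0.662, 0.001], [0.0, 0.002, -1.0]]
ft_force: [0.5, 0.3, -1.3]
gripper_width: 0.0164
grip_force: 58.8
time: 10.75
tool_pos: [0.5302, -0.3111, 0.2788]
tool_rot: [[-0.663, -0.748, -0.002], [-0.748, 0.663, 0.002], [0.0, 0.003, -1.0]]
ft_force: [0.2, 0.7, -1.4]
gripper_width: 0.0165
grip_force: 59.0
[ 0.53021571 -0.31105858  0.27881377]
820 ((0.5319058895111084, -0.31429678201675415), 0.0448741652071476)
0.18 0 0 0
0.2 1900 [ 0.52619151 -0.31602172  0.2148746 ] 0.20725466145798935
0.22 484 [ 0.52581183 -0.31697051  0.23035315] 0.22005699056816577
0.24 678 [ 0.5259541  -0.3170517   0.25050632] 0.24005103746517306
```

View pics/w3.png

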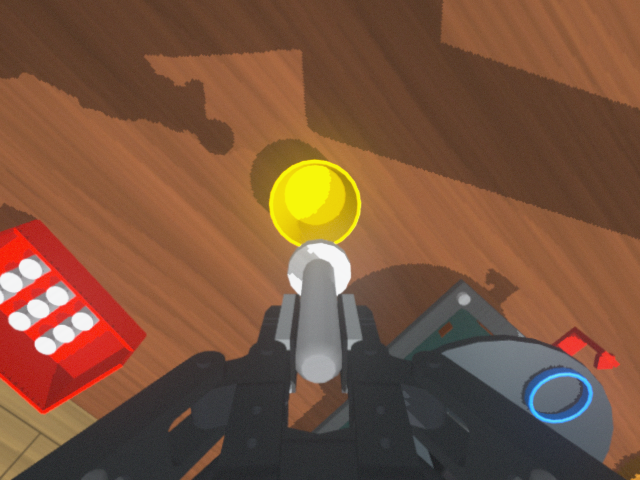

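The wrist view shows the pin held upright and the cup rim at (315,204), with the cup centre within 3 mm of the TCP in xy. Lowering now.

```bash

python3 -m crank '[[0.01,-0.01,-0.3,0,0,0,-1],[0.01,-0.01,-0.65,0,0,0,-1],[0.01,-0.01,-1,0,0,0,-1]]'
python3 -m crank '[[0,0,-0.25,0,0,0,-1],[0,0,-0.5,0,0,0,-1],[0,0,-0.7,0,0,0,-1],[0,0,-0.85,0,0,0,-1],[0,0,-0.9,0,0,0,-1],[0,0,-0.9,0,0,0,-1]]'
```

```text
time: 11.1
tool_pos: [0.5313, -0.3103, 0.1801]
tool_rot: [[-0.661, -0.75, 0.001], [-0.75, 0.661, -0.0], [-0.0, -0.001, -1.0]]
ft_force: [1.0, -0.3, -2.6]
gripper_width: 0.0165
grip_force: 59.2
time: 11.7
tool_pos: [0.5313, -0.3106, 0.0906]
tool_rot: [[-0.662, -0.75, -0.001], [-0.75, 0.662, 0.001], [-0.0, 0.001, -1.0]]
ft_force: [0.3, 0.5, -1.5]
gripper_width: 0.0166
grip_force: 59.1
```

```bash

python3 -m crank '[[0,0,-0.05,0,0,0,-1],[0,0,-0.1,0,0,0,-1],[0,0,-0.13,0,0,0,-1],[0,0,-0.14,0,0,0,-1],[0,0,-0.14,0,0,0,-1]]'
```

```text
time: 12.2
tool_pos: [0.5315, -0.3117, 0.0767]
tool_rot: [[-0.662, -0.749, -0.0], [-0.749, 0.662, 0.0], [0.0, 0.0, -1.0]]
ft_force: [-0.0, 0.6, -1.7]
gripper_width: 0.0164
grip_force: 59.1
```

```bash

python3 -m crank '[[0,0,0,0,0,0,-0.4],[0,0,0,0,0,0,-0.2],[0,0,0,0,0,0,0],[0,0,0,0,0,0,0],[0,0,0,0,0,0,0]]'
python3 -m crank '[[0,0,0.2,0,0,0,0],[0,0,0.5,0,0,0,0],[0,0,0.9,0,0,0,0],[0,0,0.9,0,0,0,0]]'
python3 -m crank '[[0,0,0.4,0,0,0,0],[0,0,0.8,0,0,0,0.5],[0,0,0.8,0,0,0,1],[0,0,0.8,0,0,0,1]]'
python3 - <<'E'
from m import *
c,im,d=snap("wrist","w4.png"); P=cloud(c,d); Q=P.reshape(-1,3)
y=max(blobs(im,(20,120,60),(36,255,255)),key=lambda b:b[0]); q=P[y[2]]; q=q[abs(q[:,2]-.055)<.003]
print(len(q),cv2.minEnclosingCircle(q[:,:2].astype(np.float32)))
for z in (.065,.08,.093): k=Q[(abs(Q[:,2]-z)<.004)&(np.hypot(Q[:,0]-.531,Q[:,1]+.312)<.03)]; print(z,len(k),k.mean(0) if len(k) else 0)
snap("scene","scene1.png")
E
```

```text
time: 12.7
tool_pos: [0.5316, -0.3117, 0.0769]
tool_rot: [[-0.662, -0.749, 0.0], [-0.749, 0.662, -0.0], [-0.0, -0.0, -1.0]]
ft_force: [-0.4, -0.9, -0.4]
gripper_width: 0.0427
grip_force: 0.0
time: 13.1
tool_pos: [0.5333, -0.3129, 0.1722]
tool_rot: [[-0.662, -0.749, 0.007], [-0.749, 0.662, -0.005], [-0.0, -0.008, -1.0]]
ft_force: [0.5, -0.1, -0.1]
gripper_width: 0.0428
grip_force: 0.0
time: 13.5
tool_pos: [0.5318, -0.3119, 0.2471]
tool_rot: [[-0.662, -0.749, 0.001], [-0.749, 0.662, -0.001], [-0.0, -0.002, -1.0]]
ft_force: [0.3, -0.5, -1.8]
gripper_width: 0.0836
grip_force: 0.0
1133 ((0.5320850014686584, -0.3143292963504791), 0.044765405356884)
0.065 46 [ 0.52700404 -0.31779843  0.06502457]
0.08 49 [ 0.52735213 -0.31774239  0.07975272]
0.093 361 [ 0.53093659 -0.31313285  0.09259045]
```

View pics/w4.png

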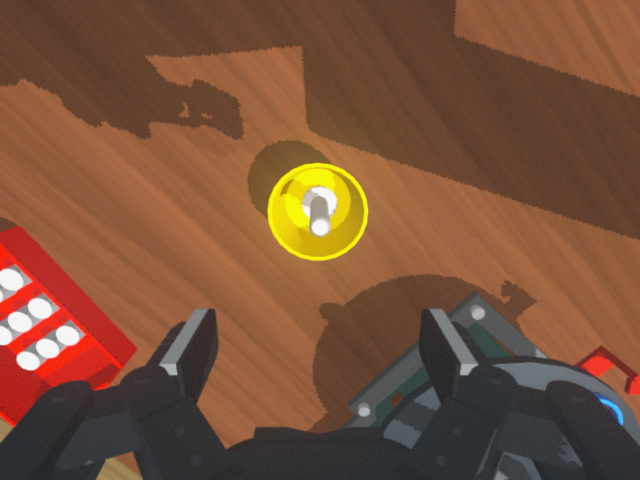

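View pics/scene1.png

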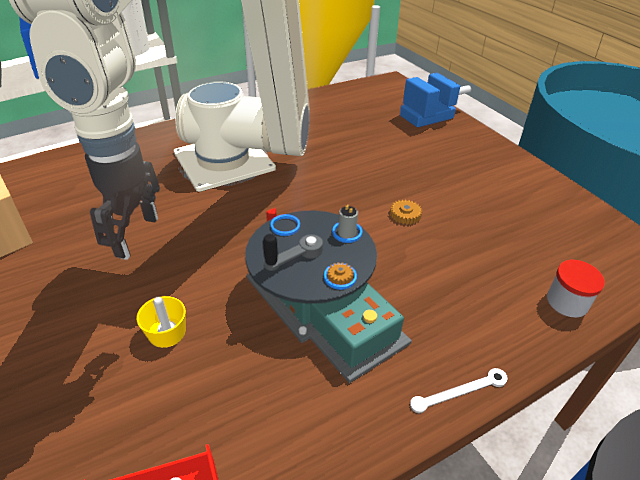

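The pin stands upright in the cup (wrist view, 319,210; top at z 0.093, about 94 mm). The scene view shows the cup unmoved at (162,322), the gear and capacitor in their bays, the big gear in place and the robot clear.

```bash
python3 -c "from rig import bot; print(bot.hand_in())"
```

```text
the job is handed in; nothing more can be done
None
```

The job is handed in at about 13.6 s of the 61 s allowed: the pin bay was cranked to the pointer, the knob let go, and the pin now stands flange down in the yellow cup, with the other parts where they belong in the last camera views; the hand-in returned no verdict.

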